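# Slide a nib tin out of its row and stow it in the covered pocket

### The arm

A 6-joint arm with a two-finger parallel gripper is mounted at the origin on the work surface. World frame = base frame: x ahead of the robot, y to its left, z up, the work surface at z = 0. Lengths are in m, angles in rad, forces in N, time in s.
With the tool pointing down it reaches from about 0.275 to 0.75 m from the base axis. Payload 10.2 kg.
Tool frame: the origin (TCP) lies midway between the tips of the shut fingers; the grasp point (between the pads) lies 19 mm behind it; z points along the fingers, y is the line along which they close (so a half turn about z gives the same grasp; the last joint's range is limited). The gripper opens to 88 mm and grips with 3 to 60 N. Pads are 18 mm wide; open, the fingers measure 123 mm over their backs; the gripper's body (75 mm by 187 mm) begins 45 mm behind the grasp point.
Start: joints at [-1.482, 0.313, 1.498, -0, 1.331, -0.223], TCP at [0.161, -0.5, 0.239] pointing down, gripper open.
Joint ranges: [-2.94, 2.94], [-0.97, 2.17], [0.19, 2.56], [-1.23, 4.37], [0.02, 3.11], [-2.88, 2.88]. Speed limits (rad/s): [2.39, 2.39, 3.01, 3.14, 3.14, 3.14].

### API

Orientations are given as a unit quaternion [x, y, z, w].
In Python, from station import * gives the robot as it stands.
- The arm moves only by the tool step_arm, never from a script. Its argument "targets" is a list of rows, each a list of 3 entries, a list of its own where there are three numbers: the shift along the tool's x, y, z in cm, then the turn about the tool's z in degrees, then the finger opening in cm, from 0 to 8.81. In form: [[[tx, ty, tz], turn, grip], ...]. A call has exactly 10 rows; each row shifts and turns the commanded pose from where the row before left it, along the tool's axes as they then stand; what a row does not reach is not made up. A row lasts 1/12 s, in which the tool goes at most 41.7 mm and 7.16 degrees, less where a joint would pass 70% of its speed; a pose out of reach is approached as far as the arm can. A call is refused whole if a number of a shift passes 4.17 or a number of a turn 7.16, either way. A call with a gripper value outside its range is refused whole. The fingers move at their own pace and stop on an object; "newtons" is the grip in N (left out, the last holds). Time passes only in rows, so rows that do not move let the fingers close, or fill a call up. It gives the time, the measured TCP pose, the force, the opening and the grip force at its end, in the units of the state.
- state(): the state, without advancing time (a new reading comes with each control period).
- get_image(name): name is "scene" or "top" or "wrist"; returns a dict with "pixels" (420x560x3 uint8, red, green, blue), "fx", "fy", "cx", "cy" (pixels), "world_to_cam" (4x4, takes a point from world to camera coordinates). Camera axes: x right, y up, looking along -z (the intrinsics and any distortion apply to the point x, -y, -z); pixel columns grow to the right and rows downward; lengths in m; the calibration is good to about 2 mm. The wrist camera is an equidistant fisheye: a pixel r from the principal point sees the ray r / f radians off the axis. A picture is of the moment at which its call begins. There is no depth.
- sign_off(): hands the job in; it is judged then, once.
Trained networks look in the newest picture that a camera, given by its name, has taken for a name from the list of things; names that differ only in an ending like _2 or _b are one class to them, and where a whole thing is asked for, a point or a joint stands for the part that bears it (a point fixed in the world has none). Each returns a list of dicts, best first, with "confidence" (0 to 1); they miss things now and then, are a little off and sometimes report something else, mostly with a low value. They report only what shows in the picture. A call takes as long as a camera call. They do not tell look-alikes from the thing itself.
- outline_of(camera, thing): "pixels" (420x560 bool, what is visible of it).
- mark_of(camera, thing): "centre" ([x, y, z] in m, in world coordinates, good to about 4 mm: a listed point, or the origin of a listed thing).
The state is a dict: "time": time; "joints": joint angles; "dq": joint speeds; "effort": joint torques, N m; "eef_pos": TCP position; "tool_rot": TCP orientation; "wrist_force": force on the tool from outside, world axes, zero at the start; "moment": the same for the moment, N m; "gripper_width": finger opening in m; "gripper_force": force on a finger pad.
Only numpy, scipy, OpenCV 4.12 (cv2) and the standard library are available. Lean on these libraries where they do the work, as an engineer would, in place of code of your own. Each camera call takes 0.05 s, during which the arm holds its last target. There are 200 camera calls.

### The job

Lift the wooden cover straight up off the organiser's two dowels, keeping it level, and lay it flat on the green cutting mat. Then slide the red nib tin lengthwise out of its touching row into the free strip of the tray, without lifting it there or shifting the other tins; lift it out and set it down flat on the mat, let go, and take it again by its two ends. Lower it in your grip onto the floor of the organiser's pocket before letting go, leaving the cover lying on the mat and everything else where it is.

Things in the scene. Friction and masses are not known exactly. Their poses are not given: they have to be found in the camera images.
- tin_red: the nib tin to stow: closed steel tin with a red lid and a brass nib mark, 60 long (x) x 34 wide (y) x 20 high mm, about 60 g. Origin: centre of its underside. It starts in any of the four places of the row in the tray
- tin_blue: tin of the same size and mass with a blue lid, in the row; leave alone. Origin: centre of its underside
- tin_yellow: the same with a yellow lid; leave alone
- tin_black: the same with a black lid; leave alone
- tray: fixed grey tray, 200 (x) x 210 (y) mm outside, walls 5 mm thick and 14 mm high above the table, floor 5 mm thick, left or right of the mat. Origin: centre of its underside. The four tins lie on its floor, long sides touching (34.2 mm pitch), lengthwise along the tray's x, centres at tray x = -20 mm, y about -51, -17, 17, 51 mm. Behind the row (-x) 45 mm are free for a pusher
- free_strip (a point): middle of the tray's free strip, on its floor, at tray x = 52.5 mm, y = 0, axes as the tray's. The strip lies in front of the row (+x), 85 mm wide in x: too short for fingers round both ends of a tin. Slide the red tin into it: with its centre at tray x = 45 mm it clears the row by 5 mm, at 65 mm it meets the wall; anywhere between will do, 54 mm is best
- mat: fixed green cutting mat, 300 (x) x 220 (y) x 3 mm thick, near the middle of the table. Origin: centre of its underside; the surface is at z = 3 mm
- organiser: fixed dark wood desk organiser, 178 (x) x 70 (y) x 38 mm high, on the other side of the mat from the tray. Origin: centre of its underside. In its top is one pocket, 124 (x) x 44 (y) mm and 30 mm deep (floor 8 mm above the table), too narrow for fingers beside the tin's long sides but roomy beyond its ends. Two steel dowels, 8 mm in diameter and 20 mm tall, stand on its top at x = +-75.5 mm
- pocket_floor (a point): centre of the pocket's floor, axes as the organiser's; the tin's length goes along x, either way round
- cover: loose light wood cover plate, 174 (x) x 70 (y) x 6 mm, about 90 g, lying on the organiser with its two 9.5 mm holes (x = +-75.5 mm) over the dowels, hiding the pocket. Origin: centre of its underside. It comes free after 20 mm of lift
- cover_grip (a point): point on the cover's grip bar, 28 mm above the plate's underside; the bar is 50 long (along the cover's x) x 14 wide (y) mm and rises from 6 to 32 mm above the underside; pinch it across y
- ink_amber: loose amber ink jar with a black cap, 38 mm in diameter, 55 mm tall, standing somewhere on the mat; leave alone. Origin: centre of its underside
- ink_green: loose green ink bottle, 38 mm in diameter, 62 mm tall, on the far side of the table; leave alone. Origin: centre of its underside
- cup: loose white cup, 76 mm across, 85 mm tall, on the far side; leave alone. Origin: centre of its underside
- brush: loose wooden writing brush, 190 mm long and 9 mm thick, lying on the far side; leave alone. Its length is its x axis
Not all that is in view belongs to the job. What is shaped like the tin_red but orange or white is not meant.

How it is judged:
On the way, in this order (a step that is already met when the one before it is completed fails the run):
1. the cover is lifted clear of the dowels, level within 7 degrees (z of cover in the frame of organiser above 0.06 m and angle between cover's own z axis and vertical below 0.12 rad), for 0.05 s.
2. the cover lies flat on the mat, let go (x of cover in the frame of mat between -0.145 and 0.145 m and y of cover in the frame of mat between -0.105 and 0.105 m and z of cover in the frame of mat between -0.001 and 0.007 m and angle between cover's own z axis and vertical below 0.06 rad and contact force between the fingers and cover below 0.05 N and linear speed of cover below 0.02 m/s), for 0.2 s.
3. the red tin has been slid clear of the row, still flat on the tray's floor (x of tin_red in the frame of tray between 0.043 and 0.07 m and y of tin_red in the frame of tray between -0.095 and 0.095 m and z of tin_red in the frame of tray between 0.003 and 0.009 m), for 0.2 s.
4. the red tin lies flat on the mat, let go (x of tin_red in the frame of mat between -0.145 and 0.145 m and y of tin_red in the frame of mat between -0.105 and 0.105 m and z of tin_red in the frame of mat between -0.001 and 0.007 m and angle between tin_red's own z axis and vertical below 0.06 rad and contact force between the fingers and tin_red below 0.05 N and linear speed of tin_red below 0.02 m/s), for 0.2 s.
5. the red tin is lowered in the grip to within 7 mm of the pocket's floor (x of tin_red in the frame of pocket_floor between -0.034 and 0.034 m and y of tin_red in the frame of pocket_floor between -0.007 and 0.007 m and z of tin_red in the frame of pocket_floor between -0.003 and 0.007 m and contact force between the fingers and tin_red above 0.5 N), for 0.05 s.
At the end, for the whole second after the job is handed in: the red tin lies flat, right way up, on the pocket's floor (within 3 mm, 3.5 degrees), let go and at rest; the cover lies flat on the mat, its centre on the mat, let go; the other tins are within 8 mm and the jar, bottle, cup and brush within 15 mm of where they started (all of step 2 and x of tin_red in the frame of pocket_floor between -0.034 and 0.034 m and y of tin_red in the frame of pocket_floor between -0.007 and 0.007 m and z of tin_red in the frame of pocket_floor between -0.003 and 0.003 m and angle between tin_red's own z axis and vertical below 0.06 rad and linear speed of tin_red below 0.02 m/s and contact force between the fingers and tin_red below 0.05 N and distance of each of tin_blue, tin_yellow, tin_black from where it was at the start of the episode below 0.008 m and distance of each of ink_amber, ink_green, cup, brush from where it was at the start of the episode below 0.015 m); the robot touches nothing.
It fails at once if another tin is moved more than 8 mm (distance of any of tin_blue, tin_yellow, tin_black from where it was at the start of the episode above 0.008 m).
It fails at once if the ink jar, ink bottle, cup or brush is moved more than 15 mm (distance of any of ink_amber, ink_green, cup, brush from where it was at the start of the episode above 0.015 m).
It fails at once if the cover is tilted more than 14 degrees (angle between cover's own z axis and vertical above 0.25 rad).
It fails at once if the red tin is lifted while it is still in the row (x of tin_red in the frame of tray between -0.06 and 0.03 m and y of tin_red in the frame of tray between -0.085 and 0.085 m and z of tin_red in the frame of tray between 0.013 and 0.03 m).
It also fails if it takes over 72 s, if anything falls off the work surface, if the arm or the gripper's body presses on something with over 40 N, if the wrist force passes 120 N, or if a joint passes its speed limit or range.

## Working session

There is one attempt and no reset: what is moved stays moved. The work goes in short steps, Python scripts to look and compute and a tool call to move; the robot and the scene stay as the last step left them, time stands still between calls to the robot, and variables do not carry over. Pictures are saved under pics/ and viewed, at most 10 in all, crops included, and the job is handed in when it is done.

Besides the shell and the picture viewer there is one more tool, called after "Request:" by a JSON object that holds its "fn" and its "kwargs". step_arm: Moves the arm, as the interface text tells. Its arguments: {"type":"object","properties":{"targets":{"type":"array","items":{"type":"array"}},"newtons":{"type":"number"}},"required":["targets"]}

```bash
mkdir -p pics; ls
python3 - <<'E'
from station import *
import cv2
for n in ("top","scene"):
    im=get_image(n); cv2.imwrite(f"pics/{n}0.png",im["pixels"][:,:,::-1])
    for t in ["tin_red","tin_blue","tin_yellow","tin_black","tray","free_strip","mat","organiser","cover","cover_grip","pocket_floor","ink_amber","ink_green","cup","brush"]:
        try: print(n,t,[([round(float(v),3) for v in d["centre"]],round(d["confidence"],2)) for d in mark_of(n,t)[:3]])
        except Exception as e: print(t,e)
s=state();print(s["time"],s["eef_pos"],s["tool_rot"],s["gripper_width"])
E
```

```text
pics
top tin_red [([0.308, 0.218, -0.002], 0.89), ([0.505, 0.24, 0.006], 0.8), ([0.35, 0.308, -0.001], 0.8)]
top tin_blue [([0.526, 0.342, 0.009], 0.58), ([0.508, 0.236, 0.007], 0.48)]
top tin_yellow [([0.516, 0.272, 0.004], 0.83)]
top tin_black [([0.521, 0.308, 0.004], 0.63), ([0.529, 0.341, 0.005], 0.45)]
top tray [([0.538, 0.287, -0.002], 0.91), ([0.765, -0.224, 0.0], 0.49)]
top free_strip [([0.587, 0.277, 0.005], 0.65), ([0.524, 0.34, 0.008], 0.47), ([0.507, 0.239, 0.005], 0.4)]
top mat [([0.532, 0.0, 0.005], 0.82)]
top organiser [([0.508, -0.27, 0.001], 0.83)]
top cover [([0.51, -0.274, 0.04], 0.9)]
top cover_grip [([0.508, -0.267, 0.064], 0.62)]
top pocket_floor [([0.509, -0.27, 0.006], 0.6)]
top ink_amber [([0.591, -0.019, 0.0], 0.53)]
top ink_green [([0.743, 0.116, 0.003], 0.76)]
top cup [([0.8, -0.035, -0.001], 0.93), ([0.527, 0.34, 0.008], 0.59), ([0.506, -0.269, 0.063], 0.35)]
top brush [([0.765, -0.224, 0.001], 0.62)]
scene tin_red [([0.346, 0.306, 0.0], 0.73), ([0.303, 0.21, 0.003], 0.65), ([0.506, 0.239, 0.004], 0.53)]
scene tin_blue [([0.525, 0.342, 0.002], 0.53)]
scen
[... 259 characters left out ...]
 0.28, 0.007], 0.73)]
scene mat [([0.528, 0.004, 0.002], 0.78), ([0.502, 0.241, 0.006], 0.75), ([0.51, -0.271, -0.004], 0.24)]
scene organiser [([0.512, -0.273, -0.006], 0.75)]
scene cover [([0.509, -0.273, 0.042], 0.63)]
scene cover_grip [([0.513, -0.271, 0.068], 0.83), ([0.509, -0.272, -0.001], 0.19)]
scene pocket_floor [([0.509, -0.27, 0.011], 0.7)]
scene ink_amber [([0.586, -0.022, 0.004], 0.62)]
scene ink_green [([0.746, 0.111, -0.003], 0.67)]
scene cup [([0.513, -0.269, 0.041], 0.72), ([0.799, -0.035, -0.0], 0.64)]
scene brush [([0.764, -0.227, -0.003], 0.95)]
1.6 [ 0.1610555  -0.49970587  0.23870166] [ 9.87873753e-01  1.55259294e-01  1.15511349e-05 -7.01798686e-06] 0.08815105147976361
```

View pics/top0.png

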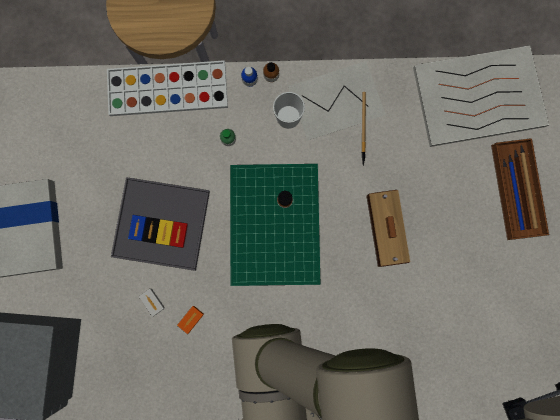

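```bash
cat > h.py <<'E'
from station import *
import numpy as np, cv2
from scipy.spatial.transform import Rotation as R
def pose():
    s=state(); p=np.array(s["eef_pos"]); r=R.from_quat(s["tool_rot"]).as_matrix()
    return s,p,r
def yaw(r): return np.degrees(np.arctan2(r[1,1],r[0,1]))  # heading of tool y
def back(im,uv,z):  # pixels -> world at height z (pinhole)
    uv=np.atleast_2d(uv).astype(float); M=np.linalg.inv(im["world_to_cam"])
    d=np.c_[(uv[:,0]-im["cx"])/im["fx"],-(uv[:,1]-im["cy"])/im["fy"],-np.ones(len(uv))]
    d=d@M[:3,:3].T; o=M[:3,3]
    return o+d*((z-o[2])/d[:,2])[:,None]
def backfish(im,uv,z):
    uv=np.atleast_2d(uv).astype(float); M=np.linalg.inv(im["world_to_cam"])
    a=np.c_[(uv[:,0]-im["cx"])/im["fx"],(uv[:,1]-im["cy"])/im["fy"]]
    th=np.linalg.norm(a,axis=1)+1e-9
    d=np.c_[np.sin(th)*a[:,0]/th,-np.sin(th)*a[:,1]/th,-np.cos(th)]
    d=d@M[:3,:3].T; o=M[:3,3]
    return o+d*((z-o[2])/d[:,2])[:,None]
def plan(target,yawdeg):
    s,p,r=pose(); d=r.T@(np.array(target)-p)*100
    dy=(yawdeg-yaw(r)+90)%180-90
    print("t",round(s["time"],2),"pos",p.round(4),"yaw_y",round(yaw(r),2),"shift cm(tool)",d.round(2),"turn(tool z)",round(-dy,2),"w",round(s["gripper_width"],4),"j6",round(s["joints"][5],2),"zdown",r[:,2].round(4))
def rect(cam,thing,z,i=0):
    im=get_image(cam); o=outline_of(cam,thing)
    f=backfish if cam=="wrist" else back
    for d in o[:4]:
        ys,xs=np.nonzero(d["pixels"]); P=f(im,np.c_[xs,ys],z)[:,:2]
        c,wh,a=cv2.minAreaRect((P*1000).astype(np.float32))
        print(cam,thing,round(d["confidence"],2),"c",np.round(c,1),"size",np.round(wh,1),"ang",round(a,1),"mean",(P.mean(0)*1000).round(1), "col",im["pixels"][ys,xs].mean(0).round())
E
python3 - <<'E'
from h import *
rect("top","tin_red",.025); rect("top","mat",.003); rect("top","cover",.044);rect("top","tray",.014); rect("top","tin_yellow",.025)
plan([.51,-.271,.2],90)
E
```

```text
top tin_red 0.83 c [504.5 236.8] size [33.5 57.7] ang 78.6 mean [505.  237.1] col [123.  28.  18.]
top tin_red 0.64 c [302.3 209.2] size [32.5 60. ] ang 50.1 mean [302.1 208.5] col [150.  71.  22.]
top tin_red 0.63 c [344.9 301.9] size [57.  32.7] ang 33.9 mean [344.8 302.3] col [145. 140. 129.]
top tin_red 0.3 c [517.  305.2] size [35.5 59.7] ang 79.2 mean [517.1 305.4] col [28. 24. 19.]
top mat 0.94 c [526.8   5.1] size [221.2 299.3] ang 89.5 mean [523.5   5.1] col [17. 67. 50.]
top cover 0.61 c [ 508.5 -270. ] size [174.2  71.1] ang 6.8 mean [ 508.3 -270.1] col [114.  89.  57.]
top tray 0.58 c [534.6 283.6] size [216.6 201.3] ang 80.3 mean [537.9 282.1] col [66. 64. 67.]
top tray 0.39 c [505.8 239.3] size [35.3 60.5] ang 79.1 mean [505.8 238.9] col [121.  27.  18.]
top tin_yellow 0.84 c [510.7 271.3] size [32.6 59.2] ang 80.1 mean [510.7 271.1] col [159. 132.  33.]
t 2.1 pos [ 0.161  -0.4997  0.2387] yaw_y -72.14 shift cm(tool) [ 40.23 -11.06   3.87] turn(tool z) 17.86 w 0.0883 j6 -0.22 zdown [ 0. -0. -1.]
```

The top view shows the tray on the left (about 160,225) with the red tin at the right end of the row (178,233). The mat is at (275,225) with the jar at (285,198), and the cover is at (390,228). Orange and white look-alikes lie at (190,320) and (150,302).

Run:
```python
from h import *
plan([.508,-.270,.14],96.8)
```

```text
t 2.1 pos [ 0.161  -0.4997  0.2387] yaw_y -72.14 shift cm(tool) [ 40.07 -11.22   9.87] turn(tool z) 11.06 w 0.0883 j6 -0.22 zdown [ 0. -0. -1.]
```

Request:
{"fn": "step_arm", "kwargs": {"targets": [[[3.64, -1.02, 0], 0, 8.8], [[3.64, -1.02, 0], 0, 8.8], [[3.64, -1.02, 0], 0, 8.8], [[3.64, -1.02, 0], 0, 8.8], [[3.64, -1.02, 0], 0, 8.8], [[3.64, -1.02, 0], 0, 8.8], [[3.64, -1.02, 0], 0, 8.8], [[3.64, -1.02, 0], 0, 8.8], [[3.64, -1.02, 0], 0, 8.8], [[3.64, -1.02, 0], 0, 8.8]]}}

```text
time: 2.93
eef_pos: [0.4776, -0.2896, 0.2388]
tool_rot: [0.988, 0.155, 0.0, 0.0]
wrist_force: [0.8, 0.2, 0.4]
gripper_width: 0.0881
gripper_force: 0.0
```

Request:
{"fn": "step_arm", "kwargs": {"targets": [[[3.64, -1.02, 0], 0, 6], [[0, 0, 2.5], 5.5, 6], [[0, 0, 2.5], 5.5, 6], [[0, 0, 2.5], 0, 6], [[0, 0, 2.5], 0, 6], [[0, 0, 0], 0, 6], [[0, 0, 0], 0, 6], [[0, 0, 0], 0, 6], [[0, 0, 0], 0, 6], [[0, 0, 0], 0, 6]]}}

```text
time: 3.77
eef_pos: [0.5082, -0.2705, 0.1402]
tool_rot: [0.998, 0.06, 0.001, 0.001]
wrist_force: [-0.2, 1.0, 0.7]
gripper_width: 0.0602
gripper_force: 0.0
```

Run:
```python
from h import *
im=get_image("wrist"); cv2.imwrite("pics/w1.png",im["pixels"][:,:,::-1])
print(mark_of("wrist","cover_grip")[:2])
rect("wrist","cover",.044)
plan([.508,-.270,.047],96.8)
```

```text
[{'centre': [0.5112, -0.271, 0.0658], 'confidence': 0.7}]
wrist cover 0.62 c [ 511.3 -270.6] size [172.6  71. ] ang 6.8 mean [ 519.7 -269.4] col [136. 101.  56.]
t 3.97 pos [ 0.5078 -0.2702  0.1392] yaw_y -83.14 shift cm(tool) [ 0.02 -0.02  9.22] turn(tool z) 0.06 w 0.0599 j6 0.76 zdown [ 6.e-04 -5.e-04 -1.e+00]
```

View pics/w1.png

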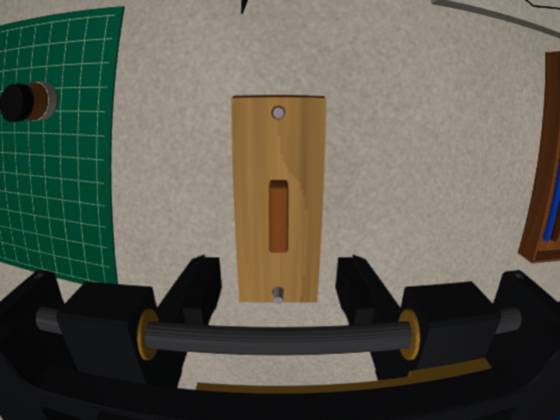

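The cover is seen aligned with the tool, with the bar at (278,215) and dowels at (278,112) and (278,295). The fingers straddle the bar, so I'll descend and grip.

Request:
{"fn": "step_arm", "kwargs": {"targets": [[[0.25, 0, 2.5], 0, 6], [[0, 0, 2.5], 0, 6], [[0, 0, 2], 0, 6], [[0, 0, 1.2], 0, 6], [[0, 0, 0.9], 0, 6], [[0, 0, 0], 0, 6], [[0, 0, 0], 0, 1], [[0, 0, 0], 0, 0.5], [[0, 0, 0], 0, 0.5], [[0, 0, 0], 0, 0.5]], "newtons": 25}}

```text
time: 4.8
eef_pos: [0.5105, -0.27, 0.0486]
tool_rot: [0.998, 0.06, 0.001, 0.0]
wrist_force: [0.3, 0.3, 0.8]
gripper_width: 0.0353
gripper_force: 0.0
```

Request:
{"fn": "step_arm", "kwargs": {"targets": [[[0, 0, 0], 0, 0.5], [[0, 0, 0], 0, 0.5], [[0, 0, 0], 0, 0.5], [[0, 0, 0], 0, 0.5], [[0, 0, 0], 0, 0.5], [[0, 0, 0], 0, 0.5], [[0, 0, -0.2], 0, 0.5], [[0, 0, -0.3], 0, 0.5], [[0, 0, -0.3], 0, 0.5], [[0, 0, -0.3], 0, 0.5]]}}

```text
time: 5.63
eef_pos: [0.5102, -0.2698, 0.059]
tool_rot: [0.998, 0.06, 0.0, -0.0]
wrist_force: [0.6, 0.0, -0.8]
gripper_width: 0.0139
gripper_force: 25.0
```

Request:
{"fn": "step_arm", "kwargs": {"targets": [[[0, 0, -0.6], 0, 0.5], [[0, 0, -0.8], 0, 0.5], [[0, 0, -1], 0, 0.5], [[0, 0, -1.5], 0, 0.5], [[0, 0, -2], 0, 0.5], [[0, 0, -2], 0, 0.5], [[0, 0, -1], 0, 0.5], [[0, 0, 0], 3.4, 0.5], [[0, 0, 0], 3.4, 0.5], [[0, 0, 0], 0, 0.5]]}}

```text
time: 6.47
eef_pos: [0.5102, -0.2697, 0.1481]
tool_rot: [1.0, -0.0, 0.0, 0.0]
wrist_force: [-0.6, 0.9, -0.2]
gripper_width: 0.014
gripper_force: 25.0
```

Run:
```python
from h import *
plan([.468,-.05,.0125],90)
```

```text
t 6.47 pos [ 0.5102 -0.2697  0.1481] yaw_y -90.05 shift cm(tool) [ -4.24 -21.97  13.56] turn(tool z) -0.05 w 0.014 j6 0.88 zdown [ 3.e-04 -2.e-04 -1.e+00]
```

Request:
{"fn": "step_arm", "kwargs": {"targets": [[[-0.2, -1, 0], 0, 0.5], [[-0.5, -2, 0], 0, 0.5], [[-0.6, -3, 0], 0, 0.5], [[-0.6, -3.5, 0], 0, 0.5], [[-0.6, -3.5, 0], 0, 0.5], [[-0.6, -3.5, 0], 0, 0.5], [[-0.6, -3, 0], 0, 0.5], [[-0.54, -2, 0], 0, 0.5], [[0, -0.47, 0], 0, 0.5], [[0, 0, 1], 0, 0.5]]}}

```text
time: 7.3
eef_pos: [0.468, -0.0489, 0.1391]
tool_rot: [1.0, 0.002, 0.002, 0.001]
wrist_force: [0.4, 0.0, -0.8]
gripper_width: 0.0141
gripper_force: 25.0
```

Request:
{"fn": "step_arm", "kwargs": {"targets": [[[0, 0, 2], 0, 0.5], [[0, 0, 2.5], 0, 0.5], [[0, 0, 2.5], 0, 0.5], [[0, 0, 2], 0, 0.5], [[0, 0, 1.5], 0, 0.5], [[0, 0, 0.8], 0, 0.5], [[0, 0, 0.4], 0, 0.5], [[0, 0, 0.3], 0, 0.5], [[0, 0, 0.2], 0, 0.5], [[0, 0, 0], 0, 0.5]]}}

```text
time: 8.13
eef_pos: [0.4678, -0.0502, 0.0161]
tool_rot: [1.0, 0.001, 0.0, 0.0]
wrist_force: [-0.6, 0.4, -1.0]
gripper_width: 0.014
gripper_force: 25.0
```

Lowering the last 2-3 mm, then releasing and rising.

Request:
{"fn": "step_arm", "kwargs": {"targets": [[[0, 0, 0.15], 0, 0.5], [[0, 0, 0.1], 0, 0.5], [[0, 0, 0.05], 0, 0.5], [[0, 0, 0], 0, 0.5], [[0, 0, 0], 0, 0.5], [[0, 0, 0], 0, 4], [[0, 0, 0], 0, 4], [[0, 0, 0], 0, 4], [[0, 0, 0], 0, 4], [[0, 0, 0], 0, 4]]}}

```text
time: 8.97
eef_pos: [0.4676, -0.0501, 0.0127]
tool_rot: [1.0, 0.001, 0.0, 0.0]
wrist_force: [-0.6, -0.2, -0.6]
gripper_width: 0.04
gripper_force: 0.0
```

Request:
{"fn": "step_arm", "kwargs": {"targets": [[[0, 0, 0], 0, 4], [[0, 0, -0.5], 0, 4], [[0, 0, -1], 0, 4], [[0, 0, -2], 0, 4], [[0, 0, -3], 0, 4], [[0, 0, -3], 0, 4], [[0, 0, -2.5], 0, 4], [[0, 0, 0], 0, 4], [[0, 0, 0], 0, 4], [[0, 0, 0], 0, 0]]}}

```text
time: 9.8
eef_pos: [0.4671, -0.05, 0.1324]
tool_rot: [1.0, 0.001, -0.0, -0.0]
wrist_force: [-0.5, 0.2, -0.4]
gripper_width: 0.0355
gripper_force: 0.0
```

Run:
```python
from h import *
rect("top","cover",.009)
t=np.array([.5355,.2835]); a=np.radians(-10.4); M=np.array([[np.cos(a),-np.sin(a)],[np.sin(a),np.cos(a)]])
p=t+M@[-.075,-.054]; print(p)
plan([*p,.13],90-10.4)
```

```text
top cover 0.72 c [473.  -50.2] size [154.5  67.5] ang 1.3 mean [427.6 -54.7] col [120.  97.  63.]
[0.45198411 0.24392608]
t 9.9 pos [ 0.467  -0.0499  0.1318] yaw_y -89.94 shift cm(tool) [ -1.47 -29.39   0.21] turn(tool z) 10.46 w 0.0277 j6 1.21 zdown [-2.e-03  7.e-04 -1.e+00]
```

Request:
{"fn": "step_arm", "kwargs": {"targets": [[[-0.2, -1.5, 0], 0, 0], [[-0.2, -3, 0], 0, 0], [[-0.2, -3.7, 0], 0, 0], [[-0.2, -3.7, 0], 0, 0], [[-0.2, -3.7, 0], 0, 0], [[-0.2, -3.7, 0], 0, 0], [[-0.2, -3.7, 0], 0, 0], [[-0.07, -3.4, 0], 0, 0], [[0, -2.5, 0], 0, 0], [[0, -0.5, 0], 5.2, 0]]}}

```text
time: 10.73
eef_pos: [0.4515, 0.247, 0.1316]
tool_rot: [0.999, -0.043, -0.001, -0.0]
wrist_force: [-0.1, 0.2, 0.1]
gripper_width: 0.0003
gripper_force: 0.0
```

Request:
{"fn": "step_arm", "kwargs": {"targets": [[[0, 0, 0], 5.2, 0], [[0, 0, 0], 0, 0], [[0, 0, 0], 0, 0], [[0, 0, 0], 0, 0], [[0, 0, 0], 0, 0], [[0, 0, 0], 0, 0], [[0, 0, 0], 0, 0], [[0, 0, 0], 0, 0], [[0, 0, 0], 0, 0], [[0, 0, 0], 0, 0]]}}

```text
time: 11.57
eef_pos: [0.4526, 0.2438, 0.1328]
tool_rot: [0.996, -0.09, 0.0, -0.0]
wrist_force: [-0.1, 0.5, -0.4]
gripper_width: 0.0006
gripper_force: 0.0
```

Run:
```python
from h import *
im=get_image("wrist"); cv2.imwrite("pics/w2.png",im["pixels"][:,:,::-1])
rect("wrist","tin_red",.025);rect("wrist","tin_yellow",.025);rect("wrist","tin_black",.025)
rect("wrist","cover",.009)
print([d["centre"] for d in mark_of("wrist","free_strip")[:2]],[d["centre"] for d in mark_of("wrist","tray")[:2]])
plan([.452,.2439,.009],79.6)
```

```text
wrist tin_red 0.64 c [507.5 238.8] size [35.  59.3] ang 79.5 mean [507.4 238.8] col [184.  26.   6.]
wrist tin_red 0.57 c [386.4 302. ] size [8.5 5.4] ang 81.3 mean [385.9 302.2] col [107. 102.  95.]
wrist tin_yellow 0.79 c [513.3 272.2] size [35.1 60.2] ang 79.7 mean [513.7 271.8] col [218. 178.   4.]
wrist tin_black 0.86 c [519.6 305.3] size [35.3 60. ] ang 79.3 mean [519.7 304.9] col [46. 37. 24.]
wrist tin_black 0.57 c [472.  -29.5] size [164.6  68.8] ang 0.4 mean [475.3 -25.9] col [153. 115.  64.]
wrist cover 0.97 c [467.5 -45.9] size [174.7  73.1] ang 0.4 mean [471.2 -41.9] col [153. 115.  65.]
[[0.5903, 0.2746, 0.0075]] [[0.5388, 0.2883, 0.0005]]
t 12.12 pos [0.4525 0.2439 0.1327] yaw_y -100.34 shift cm(tool) [-0.05  0.   12.37] turn(tool z) 0.06 w 0.0004 j6 2.02 zdown [-0.  0. -1.]
```

View pics/w2.png

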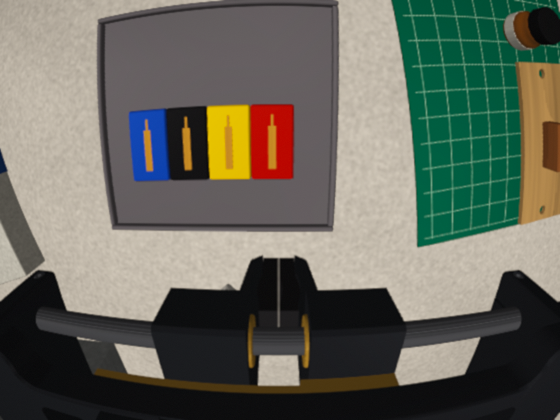

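The tray is fully visible, with the red tin at (272,142) at the right end and my closed fingers behind it. The cover lies on the mat with the jar untouched. Next I descend behind the tin.

Request:
{"fn": "step_arm", "kwargs": {"targets": [[[0, 0.2, 2], 0, 0], [[0, 0, 3], 0, 0], [[0, 0, 3], 0, 0], [[0, 0, 2], 0, 0], [[0, 0, 1.2], 0, 0], [[0, 0, 0.7], 0, 0], [[0, 0, 0.4], 0, 0], [[0, 0, 0], 0, 0], [[0, 0, 0], 0, 0], [[0.5, 0, 0], 0, 0]]}}

```text
time: 12.95
eef_pos: [0.4571, 0.2412, 0.0105]
tool_rot: [0.996, -0.09, 0.0, -0.0]
wrist_force: [0.5, 1.3, -1.0]
gripper_width: 0.0005
gripper_force: 0.0
```

Request:
{"fn": "step_arm", "kwargs": {"targets": [[[0.5, 0, 0], 0, 0], [[0.5, 0, 0], 0, 0], [[0.6, 0, 0], 0, 0], [[0.7, 0, 0], 0, 0], [[0.7, 0, 0], 0, 0], [[0.7, 0, 0], 0, 0], [[0.7, 0, 0], 0, 0], [[0.7, 0, 0], 0, 0], [[0.3, 0, 0], 0, 0], [[0, 0, 0], 0, 0]]}}

```text
time: 13.78
eef_pos: [0.5109, 0.2311, 0.0097]
tool_rot: [0.996, -0.09, 0.0, -0.0]
wrist_force: [-0.2, -0.4, -0.1]
gripper_width: 0.0003
gripper_force: 0.0
```

Run:
```python
from h import *
rect("wrist","tin_red",.025);rect("wrist","tin_yellow",.025);rect("wrist","tin_black",.025)
s=state();print(s["wrist_force"])
plan([.452,.2439,.009],79.6)
```

```text
wrist tin_red 0.95 c [553.9 230. ] size [34.2 59.6] ang 80.4 mean [555.5 229.6] col [201.  28.   7.]
wrist tin_yellow 0.62 c [531.8 268.2] size [36.4 34.9] ang 84.9 mean [532.7 266.8] col [206. 176.  13.]
wrist tin_black 0.73 c [527.6 301.1] size [38.3 53.7] ang 78.8 mean [530.3 301.7] col [49. 40. 27.]
[-0.37095569 -0.26465152 -0.09539863]
t 14.08 pos [0.51   0.2314 0.0098] yaw_y -100.32 shift cm(tool) [-5.93 -0.19  0.08] turn(tool z) 0.08 w 0.0006 j6 1.97 zdown [-1.e-04 -0.e+00 -1.e+00]
```

Request:
{"fn": "step_arm", "kwargs": {"targets": [[[0.4, 0, 0], 0, 0], [[0.5, 0, 0], 0, 0], [[0.5, 0, 0], 0, 0], [[0.5, 0, 0], 0, 0], [[0.4, 0, 0], 0, 0], [[0.3, 0, 0], 0, 0], [[0.2, 0, 0], 0, 0], [[0, 0, 0], 0, 0], [[-0.6, 0, 0], 0, 0], [[-0.6, 0, 0], 0, 0]]}}

```text
time: 14.92
eef_pos: [0.5254, 0.2285, 0.0096]
tool_rot: [0.996, -0.09, -0.0, 0.0]
wrist_force: [0.3, -0.1, 0.7]
gripper_width: 0.0007
gripper_force: 0.0
```

Request:
{"fn": "step_arm", "kwargs": {"targets": [[[0, 0, -1], 0, 0], [[0, 0, -2.5], 0, 0], [[0, 0, -3], 0, 0], [[0, 0, -3], 0, 0], [[0, 0, -2], 0, 0], [[0, 0, 0], 0, 4.8], [[0, 0, 0], 0, 4.8], [[0, 0, 0], 0, 4.8], [[0, 0, 0], 0, 4.8], [[0, 0, 0], 0, 4.8]]}}

```text
time: 15.75
eef_pos: [0.5254, 0.2283, 0.1236]
tool_rot: [0.996, -0.09, -0.001, 0.0]
wrist_force: [0.0, 0.5, 0.2]
gripper_width: 0.0319
gripper_force: 0.0
```

Run:
```python
from h import *
rect("wrist","tin_red",.025);rect("wrist","tin_yellow",.025);rect("wrist","tin_black",.025)
rect("top","tin_red",.025);rect("top","tin_yellow",.025);
im=get_image("wrist"); cv2.imwrite("pics/w3.png",im["pixels"][:,:,::-1])
plan([.58,.2249,.009],79.6)
```

```text
wrist tin_red 0.8 c [336.9 209.5] size [36.1 39.2] ang 75.6 mean [333.6 209.9] col [192.  84.   6.]
wrist tin_red 0.79 c [358.  296.5] size [53.2 46.8] ang 74.7 mean [358.4 297.6] col [189. 179. 161.]
wrist tin_red 0.71 c [579.9 225.2] size [33.4 58.9] ang 80.1 mean [580.4 224.8] col [207.  30.   8.]
wrist tin_yellow 0.89 c [515.9 270.7] size [33.7 62. ] ang 79.8 mean [519.7 269.4] col [224. 193.   9.]
wrist tin_black 0.6 c [521.  304.8] size [34.5 63.4] ang 78.3 mean [523.2 304.4] col [51. 41. 27.]
top tin_red 0.53 c [305.  205.6] size [33.5 49.9] ang 51.9 mean [306.7 201.2] col [147.  72.  24.]
top tin_yellow 0.69 c [533.5 280.4] size [210.9 199.6] ang 79.5 mean [566.7 246.5] col [66. 64. 66.]
t 16.3 pos [0.5259 0.2284 0.1247] yaw_y -100.33 shift cm(tool) [ 5.38 -0.62 11.57] turn(tool z) 0.07 w 0.048 j6 1.96 zdown [ 0.  0. -1.]
```

View pics/w3.png

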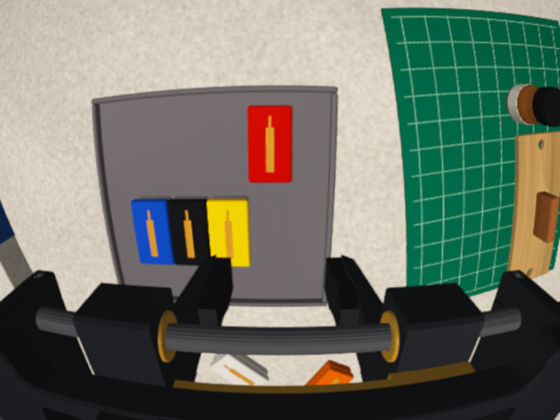

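The red tin now lies clear of the row at (270,143), straight, and the other three tins are in place. I'll go over it and descend.

Request:
{"fn": "step_arm", "kwargs": {"targets": [[[1.5, -0.2, 0], 0, 4.8], [[2.4, -0.3, 0], 0, 4.8], [[1.4, -0.1, 0], 0, 4.8], [[0, 0, 2], 0, 4.8], [[0, 0, 3], 0, 4.8], [[0, 0, 3], 0, 4.8], [[0, 0, 2], 0, 4.8], [[0, 0, 1], 0, 4.8], [[0, 0, 0.5], 0, 4.8], [[0, 0, 0.1], 0, 4.8]]}}

```text
time: 17.13
eef_pos: [0.5793, 0.2249, 0.0087]
tool_rot: [0.996, -0.09, -0.0, 0.0]
wrist_force: [0.3, -0.1, 0.2]
gripper_width: 0.048
gripper_force: 0.0
```

Request:
{"fn": "step_arm", "kwargs": {"targets": [[[0, 0, 0], 0, 4.8], [[0, 0, 0], 0, 2.5], [[0, 0, 0], 0, 2.5], [[0, 0, 0], 0, 2.5], [[0, 0, 0], 0, 2.5], [[0, 0, 0], 0, 2.5], [[0, 0, 0], 0, 2.5], [[0, 0, 0], 0, 2.5], [[0, 0, -0.3], 0, 2.5], [[0, 0, -0.5], 0, 2.5]], "newtons": 20}}

```text
time: 17.97
eef_pos: [0.5788, 0.2248, 0.0166]
tool_rot: [0.996, -0.09, -0.001, 0.0]
wrist_force: [-0.6, 0.9, -0.7]
gripper_width: 0.034
gripper_force: 20.0
```

Request:
{"fn": "step_arm", "kwargs": {"targets": [[[0, 0, -1], 0, 2.5], [[0, 0, -2.5], 0, 2.5], [[0, 0, -3], 0, 2.5], [[0, 0, -2], 0, 2.5], [[-0.8, 1.8, 0], 0, 2.5], [[-1.5, 3.3, 0], 0, 2.5], [[-1.5, 3.5, 0], 0, 2.5], [[-1.5, 3.5, 0], 0, 2.5], [[-1.4, 3.3, 0], 0, 2.5], [[-1.07, 2.79, 0], 0, 2.5]]}}

```text
time: 18.8
eef_pos: [0.4686, 0.0584, 0.1025]
tool_rot: [0.996, -0.09, 0.0, 0.0]
wrist_force: [-0.6, -0.9, -0.5]
gripper_width: 0.0336
gripper_force: 20.0
```

Request:
{"fn": "step_arm", "kwargs": {"targets": [[[0, 0, 0], -5.8, 2.5], [[0, 0, 0], -5.8, 2.5], [[0, 0, 0], -5.6, 2.5], [[0, 0, 2], 0, 2.5], [[0, 0, 2.5], 0, 2.5], [[0, 0, 2.5], 0, 2.5], [[0, 0, 1.2], 0, 2.5], [[0, 0, 0.6], 0, 2.5], [[0, 0, 0], 0, 2.5], [[0, 0, 0], 0, 2.5]]}}

```text
time: 19.63
eef_pos: [0.4706, 0.0598, 0.0146]
tool_rot: [0.998, 0.06, 0.001, 0.0]
wrist_force: [0.3, -0.1, -0.7]
gripper_width: 0.0344
gripper_force: 20.0
```

Run:
```python
from h import *
plan([.47,.06,.0065],6.8)
```

```text
t 19.63 pos [0.4706 0.0598 0.0146] yaw_y -83.14 shift cm(tool) [-0.06 -0.03  0.81] turn(tool z) -89.94 w 0.0344 j6 1.33 zdown [ 1.1e-03 -1.0e-04 -1.0e+00]
```

Request:
{"fn": "step_arm", "kwargs": {"targets": [[[0, 0, 0.3], 0, 2.5], [[0, 0, 0.25], 0, 2.5], [[0, 0, 0.15], 0, 2.5], [[0, 0, 0.08], 0, 2.5], [[0, 0, 0], 0, 2.5], [[0, 0, 0], 0, 2.5], [[0, 0, 0], 0, 4.6], [[0, 0, 0], 0, 4.6], [[0, 0, 0], 0, 4.6], [[0, 0, 0], 0, 4.6]]}}

```text
time: 20.47
eef_pos: [0.4701, 0.0598, 0.0059]
tool_rot: [0.998, 0.06, 0.0, -0.0]
wrist_force: [0.6, 0.5, -0.3]
gripper_width: 0.0458
gripper_force: 0.0
```

Request:
{"fn": "step_arm", "kwargs": {"targets": [[[0, 0, 0], 0, 4.6], [[0, 0, 0], 0, 4.6], [[0, 0, -0.5], 0, 4.6], [[0, 0, -1], 0, 4.6], [[0, 0, -2], 0, 4.6], [[0, 0, -2.5], 0, 8.4], [[0, 0, -2], 0, 8.4], [[0, 0, -1], -7, 8.4], [[0, 0, -1], -7, 8.4], [[0, 0, 0], -7, 8.4]]}}

```text
time: 21.3
eef_pos: [0.4711, 0.0598, 0.1087]
tool_rot: [0.97, 0.244, 0.002, 0.001]
wrist_force: [-0.0, 1.1, 0.2]
gripper_width: 0.0774
gripper_force: 0.0
```

Request:
{"fn": "step_arm", "kwargs": {"targets": [[[0, 0, 0], -7, 8.4], [[0, 0, 0], -7, 8.4], [[0, 0, 0], -7, 8.4], [[0, 0, 0], -7, 8.4], [[0, 0, 0], -7, 8.4], [[0, 0, 0], -7, 8.4], [[0, 0, 0], -7, 8.4], [[0, 0, 0], -7, 8.4], [[0, 0, 0], -7, 8.4], [[0, 0, 0], -6, 8.4]]}}

```text
time: 22.13
eef_pos: [0.4701, 0.0598, 0.1069]
tool_rot: [0.661, 0.75, 0.0, 0.0]
wrist_force: [-0.6, -0.1, 0.5]
gripper_width: 0.0844
gripper_force: 0.0
```

Run:
```python
from h import *
im=get_image("wrist"); cv2.imwrite("pics/w4.png",im["pixels"][:,:,::-1])
rect("wrist","tin_red",.023);rect("top","tin_red",.023)
plan([.47,.06,.007],6.8)
```

```text
wrist tin_red 0.89 c [308.3 208.1] size [34.7 66.6] ang 49.4 mean [312.8 201.6] col [173.  75.   8.]
wrist tin_red 0.86 c [469.6  61.8] size [58.9 37.4] ang 7.5 mean [469.5  62.1] col [170.  26.  11.]
top tin_red 0.67 c [344.1 302.8] size [59.8 35.4] ang 33.9 mean [344.1 303.1] col [145. 141. 130.]
top tin_red 0.52 c [298.2 210.8] size [34.3 61.4] ang 49.6 mean [297.5 214.4] col [154.  76.  27.]
t 22.38 pos [0.4701 0.0598 0.1063] yaw_y 6.69 shift cm(tool) [ 0.02 -0.02  9.93] turn(tool z) -0.11 w 0.0839 j6 -0.24 zdown [ 5.e-04 -0.e+00 -1.e+00]
```

View pics/w4.png

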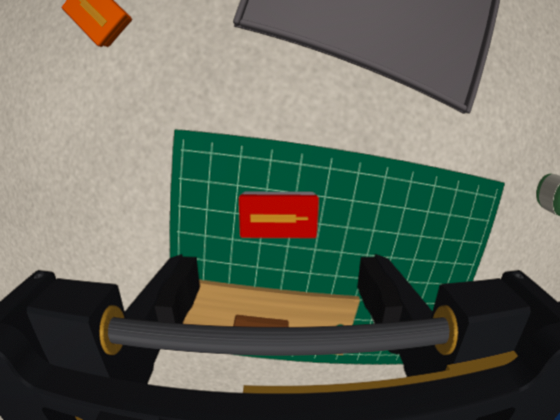

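The red tin lies flat on the mat at (278,216), parallel to the tool's closing line and with both ends clear. I'll descend and grip by the ends.

Request:
{"fn": "step_arm", "kwargs": {"targets": [[[0, 0, 2], 0, 8.4], [[0, 0, 3], 0, 8.4], [[0, 0, 2.5], 0, 8.4], [[0, 0, 1.3], 0, 8.4], [[0, 0, 0.8], 0, 8.4], [[0, 0, 0.3], 0, 8.4], [[0, 0, 0], 0, 5], [[0, 0, 0], 0, 5], [[0, 0, 0], 0, 5], [[0, 0, 0], 0, 5]]}}

```text
time: 23.22
eef_pos: [0.4705, 0.0598, 0.0077]
tool_rot: [0.664, 0.748, 0.0, 0.001]
wrist_force: [1.9, 0.6, 3.2]
gripper_width: 0.0598
gripper_force: 20.1
```

Request:
{"fn": "step_arm", "kwargs": {"targets": [[[0, 0, 0], 0, 5], [[0, 0, 0], 0, 5], [[0, 0, 0], 0, 5], [[0, 0, 0], 0, 5], [[0, 0, -0.5], 0, 5], [[0, 0, -1.5], 0, 5], [[0, 0, -3], 0, 5], [[0, 0, -3], 0, 5], [[0, 0, -2.5], 0, 5], [[0, 0, -0.5], 0, 5]]}}

```text
time: 24.05
eef_pos: [0.4716, 0.0597, 0.1208]
tool_rot: [0.663, 0.748, 0.002, 0.003]
wrist_force: [1.3, -1.0, -0.4]
gripper_width: 0.0598
gripper_force: 20.0
```

Run:
```python
from h import *
plan([.5105,-.2705,.12],6.8)
```

```text
t 24.05 pos [0.4716 0.0597 0.1208] yaw_y 6.87 shift cm(tool) [-33.25  -0.09   0.13] turn(tool z) 0.07 w 0.0598 j6 -0.24 zdown [ 6.4e-03 -7.0e-04 -1.0e+00]
```

Run:
```python
from h import *
for c in("top","scene"):
    rect(c,"organiser",.038)
    im=get_image(c); cv2.imwrite(f"pics/{c}5.png",im["pixels"][:,:,::-1]); print([d["centre"] for d in mark_of(c,"pocket_floor")[:2]])
im=cv2.imread("pics/top5.png")[170:290,350:430]; cv2.imwrite("pics/c5.png",cv2.resize(im,None,fx=5,fy=5,interpolation=cv2.INTER_CUBIC))
```

```text
top organiser 0.94 c [ 506.8 -266.7] size [178.1  78.1] ang 7.4 mean [ 506.4 -267.5] col [55. 42. 38.]
[[0.5072, -0.2719, 0.0067]]
scene organiser 0.62 c [ 517.8 -276.1] size [190.6  80.9] ang 6.8 mean [ 521.1 -276.2] col [84. 68. 61.]
[[0.511, -0.2701, 0.0106]]
```

Request:
{"fn": "step_arm", "kwargs": {"targets": [[[-1.5, 0, 0], 0, 5], [[-3, 0, 0], 0, 5], [[-3.8, 0, 0], 0, 5], [[-3.8, 0, 0], 0, 5], [[-3.8, 0, 0], 0, 5], [[-3.8, 0, 0], 0, 5], [[-3.8, 0, 0], 0, 5], [[-3.8, 0, 0], 0, 5], [[-3, 0, 0], 0, 5], [[-2, 0, 0], 0, 5]]}}

```text
time: 25.28
eef_pos: [0.5083, -0.2638, 0.116]
tool_rot: [0.664, 0.748, -0.0, -0.0]
wrist_force: [-0.7, -0.1, -0.5]
gripper_width: 0.0597
gripper_force: 20.0
```

Request:
{"fn": "step_arm", "kwargs": {"targets": [[[-0.95, -0.1, 0], 0, 5], [[0, 0, 0], 0, 5], [[0, 0, 0], 0, 5], [[0, 0, 0], 0, 5], [[0, 0, 0], 0, 5], [[0, 0, 0], 0, 5], [[0, 0, 0], 0, 5], [[0, 0, 0], 0, 5], [[0, 0, 0], 0, 5], [[0, 0, 0], 0, 5]]}}

```text
time: 26.12
eef_pos: [0.5089, -0.2703, 0.1169]
tool_rot: [0.663, 0.748, 0.0, 0.0]
wrist_force: [0.6, -0.6, -0.3]
gripper_width: 0.0595
gripper_force: 20.0
```

Run:
```python
from h import *
im=get_image("wrist"); cv2.imwrite("pics/w6.png",im["pixels"][:,:,::-1])
rect("wrist","organiser",.038); print([d["centre"] for d in mark_of("wrist","pocket_floor")[:2]])
plan([.5105,-.2705,.12],6.8)
```

```text
wrist organiser 0.75 c [ 509.8 -266.4] size [178.  77.] ang 6.8 mean [ 509.3 -260.9] col [74. 52. 45.]
wrist organiser 0.23 c [ 515.  -322.7] size [102.   68.4] ang 6.9 mean [ 514.8 -321.3] col [159.  28.  15.]
[[0.511, -0.2705, 0.0101]]
t 26.32 pos [ 0.5088 -0.2704  0.1169] yaw_y 6.86 shift cm(tool) [-0.03  0.17 -0.31] turn(tool z) 0.06 w 0.0597 j6 -0.81 zdown [-0. -0. -1.]
```

View pics/w6.png

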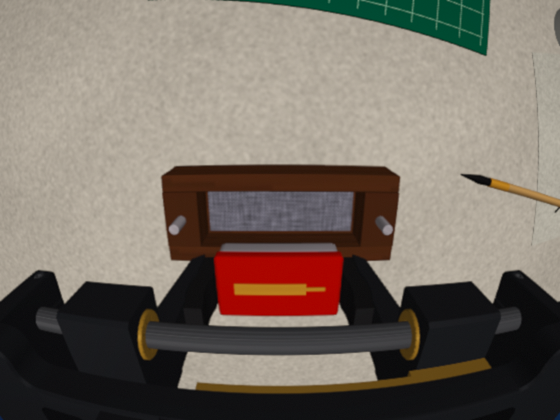

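View pics/c5.png

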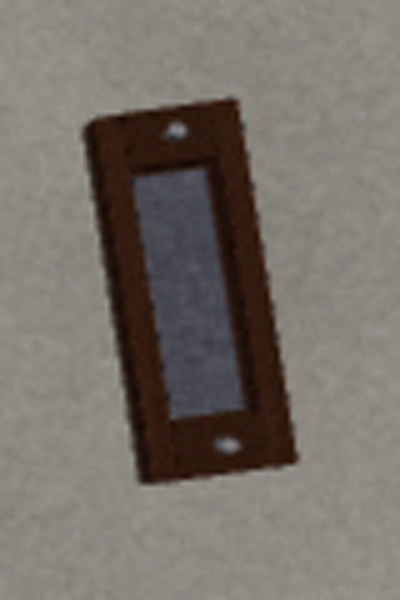

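The pocket shows at (280,212), parallel with the tin, which is held level at (278,283). The dowels are at (177,226) and (384,226). The cover-grip position confirms the alignment to about 1 mm, so I'll lower the tin.

Request:
{"fn": "step_arm", "kwargs": {"targets": [[[0, 0.15, 1], 0, 5], [[0, 0, 2], 0, 5], [[0, 0, 2], 0, 5], [[0, 0, 1], 0, 5], [[0, 0, 0.8], 0, 5], [[0, 0, 0.7], 0, 5], [[0, 0, 0.7], 0, 5], [[0, 0, 0.7], 0, 5], [[0, 0, 0.5], 0, 5], [[0, 0, 0.3], 0, 5]]}}

```text
time: 27.15
eef_pos: [0.5103, -0.2702, 0.0194]
tool_rot: [0.664, 0.748, -0.0, -0.0]
wrist_force: [-0.2, 0.3, -0.5]
gripper_width: 0.0597
gripper_force: 20.0
```

Request:
{"fn": "step_arm", "kwargs": {"targets": [[[0, 0, 0.3], 0, 5], [[0, 0, 0.2], 0, 5], [[0, 0, 0.1], 0, 5], [[0, 0, 0.05], 0, 5], [[0, 0, 0.05], 0, 5], [[0, 0, 0], 0, 5], [[0, 0, 0], 0, 5], [[0, 0, 0], 0, 5], [[0, 0, 0], 0, 5], [[0, 0, 0], 0, 5]]}}

```text
time: 27.98
eef_pos: [0.5103, -0.2702, 0.013]
tool_rot: [0.663, 0.748, 0.0, 0.0]
wrist_force: [0.9, -0.5, -0.4]
gripper_width: 0.0598
gripper_force: 20.0
```

Request:
{"fn": "step_arm", "kwargs": {"targets": [[[0, 0, 0.03], 0, 5], [[0, 0, 0], 0, 5], [[0, 0, 0], 0, 5], [[0, 0, 0], 0, 7.2], [[0, 0, 0], 0, 7.2], [[0, 0, 0], 0, 7.2], [[0, 0, 0], 0, 7.2], [[0, 0, 0], 0, 7.2], [[0, 0, 0], 0, 7.2], [[0, 0, 0], 0, 7.2]]}}

```text
time: 28.82
eef_pos: [0.5103, -0.2702, 0.0126]
tool_rot: [0.664, 0.748, 0.0, -0.0]
wrist_force: [0.3, 0.6, 0.4]
gripper_width: 0.0721
gripper_force: 0.0
```

Request:
{"fn": "step_arm", "kwargs": {"targets": [[[0, 0, -0.5], 0, 7.2], [[0, 0, -1], 0, 7.2], [[0, 0, -1.5], 0, 7.2], [[0, 0, -2], 0, 7.2], [[0, 0, -2.5], 0, 7.2], [[0, 0, -2.5], 0, 7.2], [[0, 0, -1], 0, 7.2], [[0, 0, 0], 0, 7.2], [[0, 0, 0], 0, 7.2], [[0, 0, 0], 0, 7.2]]}}

```text
time: 29.65
eef_pos: [0.5098, -0.2698, 0.1212]
tool_rot: [0.664, 0.748, -0.0, -0.001]
wrist_force: [-0.6, 0.1, -0.2]
gripper_width: 0.0719
gripper_force: 0.0
```

Run:
```python
from h import *
im=get_image("wrist"); cv2.imwrite("pics/w7.png",im["pixels"][:,:,::-1])
rect("wrist","tin_red",.028)
plan([.5105,-.2705,.12],6.8)
```

```text
wrist tin_red 0.56 c [ 509.6 -268.7] size [59.5 36.1] ang 7.0 mean [ 509.7 -268.3] col [155.  21.   7.]
t 29.8 pos [ 0.5099 -0.27    0.1214] yaw_y 6.86 shift cm(tool) [-0.06  0.05  0.14] turn(tool z) 0.06 w 0.0719 j6 -0.81 zdown [-0.0017  0.0014 -1.    ]
```

View pics/w7.png

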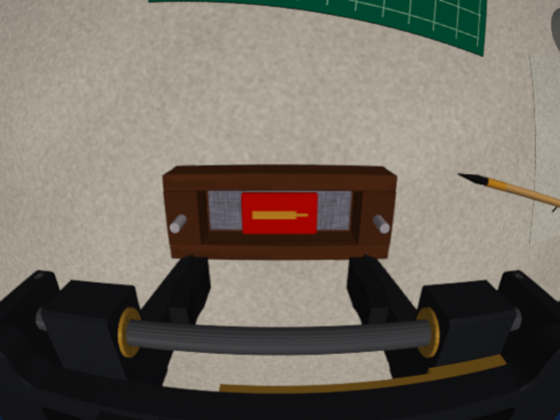

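The red tin lies flat and centred in the pocket at (280,214), the gripper is clear, and the dowels and brush are untouched. I'm handing it in.

```bash
python3 -c "
from station import *
print(sign_off())"
```

```text
the job is handed in; nothing more can be done
None
```

I handed the job in at about 30 s of the 72 s allowed. The cover was last seen flat on the mat. The red tin was slid clear, set on the mat, re-gripped by its ends and released in the pocket. The last wrist picture shows it flat and centred there, but sign-off returned no verdict.

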